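# Open the touch-latch spice cupboard past a tin in the way

## Robot

A 6-joint arm with a two-finger parallel gripper is mounted at the origin on a cart in front of the work surface, level with it; the furniture and walls round the work are solid. World frame = base frame: x ahead of the robot, y to its left, z up, the work surface at z = 0. Lengths are in mm, angles in degrees, forces in N, time in s.
With the tool pointing down it reaches from about 300 to 850 mm from the base axis. Payload 4.2 kg.
Tool frame: the origin (TCP) lies between the finger pads; the fingertips stand 22 mm ahead of it and the grasp point (between the pads) lies 3 mm ahead of it (env.finger_overhang is the distance from the TCP to the fingertips, in mm); z points along the fingers, y is the line along which they close (so a half turn about z gives the same grasp; the last joint's range is limited). The gripper opens to 91 mm and grips with 3 to 60 N. Pads are 32 mm wide; open, the fingers measure 118 mm over their backs; the gripper's body (76 mm by 178 mm) begins 60 mm behind the grasp point.
Start: joints at [-64.802, 18.312, 89.639, -0, 72.044, -1.146], TCP at [255.172, -515.294, 235.976] pointing down, gripper open.
Joint ranges: [-177.97, 177.97], [-48.28, 115.42], [12.27, 149.76], [-77.06, 257.06], [2.81, 150.46], [-146.56, 146.56]. Speed limits (degrees/s): [147.25, 147.25, 180, 180, 180, 180].

## Interface

Orientations are given as [roll, pitch, yaw] about the fixed x, y, z axes, in that order (R = Rz(yaw) Ry(pitch) Rx(roll)).
In Python, from workcell import state, cams, ticket, look_for, outline_of, env gives the robot as it stands.
- The arm moves only by the tool servo_tool, never from a script. Its argument "steps" is a list of rows, each a list of 3 entries, a list of its own where there are three numbers: the closure in counts, from 0 (fully open) to 255 (shut), then the shift along the tool's x, y, z in mm, then the turn, a rotation vector about the tool's x, y, z in rad. A call has exactly 10 rows; each row shifts and turns the commanded pose from where the row before left it, along the tool's axes as they then stand; what a row does not reach is not made up. A row lasts 1/10 s, in which the tool goes at most 50 mm and 8.59 degrees, less where a joint would pass 70% of its speed; a pose out of reach is approached as far as the arm can. A call with a gripper value outside its range is refused whole. The fingers move at their own pace and stop on an object; "squeeze" is the grip in N (left out, the last holds). Time passes only in rows, so rows that do not move let the fingers close, or fill a call up. It gives the time, the measured TCP pose, the force, the opening and the grip force at its end, in the units of the state.
- state(): the state, without advancing time (a new reading comes with each control period).
- cams.grab_frame(name): name is "side" or "top"; returns a dict with "color" (400x640x3 uint8, red, green, blue), "z_map" (400x640 float32, mm along the optical axis (not along the pixel's ray), 0 where there is no reading), "fovy" (degrees; the focal length in pixels is half the picture's height over the tangent of half this angle, whatever the lens; pixels are square), "cx", "cy" (the principal point, pixels), "eye" and "rotation" of the camera in the world. Camera axes: x right, y up, looking along -z (the intrinsics and any distortion apply to the point x, -y, -z); pixel columns grow to the right and rows downward; lengths in mm; the calibration is good to about 2 mm. A picture is of the moment at which its call begins.
- ticket.job_done(): hands the job in; it is judged then, once.
Trained networks look in a picture, given as the dict that the camera call returned (one of the last four; its "shot" number tells which), for a name from the list of things; names that differ only in an ending like _2 or _b are one class to them, and where a whole thing is asked for, a point or a joint stands for the part that bears it (a point fixed in the world has none). Each returns a list of dicts, best first, with "confidence" (0 to 1); they miss things now and then, are a little off and sometimes report something else, mostly with a low value. They report only what shows in the picture. A call takes as long as a camera call. They do not tell look-alikes from the thing itself.
- look_for(picture, thing): "at" ([column, row] in pixels, amid what is visible of it).
- outline_of(picture, thing): "pixels" (400x640 bool, what is visible of it) and "at" ([column, row] in pixels, amid what is visible of it).
The state is a dict: "time_s": time; "qpos": joint angles; "qvel": joint speeds; "effort": joint torques, N m; "ee_pos": TCP position; "ee_rot": TCP orientation; "force": force on the tool from outside, world axes, zero at the start; "torque": the same for the moment, N m; "gripper_width": finger opening in mm; "gripper_force": force on a finger pad.
Only numpy, scipy, OpenCV 4.12 (cv2) and the standard library are available. Lean on these libraries where they do the work, as an engineer would, in place of code of your own. Each camera call takes 0.05 s, during which the arm holds its last target. There are 200 camera calls.

## Task

Open the left-hand door of the small white cupboard with oak doors on the worktop until it stands wide open, about square to the cupboard or a little more, and leave it there. The door has no handle: press it in near its free edge with your fingers until the catch lets go and the spring pops it ajar, then push it on round from behind with a finger. One of the two tins stands where the door must swing: slide that tin aside along the worktop with your fingers, without lifting or tipping it, far enough that the door never touches it, and leave the other tin, the right-hand door and everything else alone.

Things in the scene. Friction and masses are not known exactly. Their poses are not given: they have to be found in the camera images.
- cupboard: White cupboard with oak doors, fixed, 180 deep (x, with doors) x 360 wide (y) x 245 high, on 25 feet. Origin: centre of its foot, on the worktop; x points from its front to its back, y to the robot's left, z up: the doors' outer faces lie in x = -90 and meet at y = 0 (gap 6); the carcass begins at x = -68. Turned up to 12 degrees. Mill and shaker stand on its top at the right, the left is bare.
- left_door_hinge (a point): Point on the vertical hinge line of the left-hand door (the leaf's outer front corner), at worktop height, at x = -90, y = +179 in the cupboard's frame; fixed to the cupboard, axes as the cupboard's.
- left_door (a joint): Left-hand door angle, rad: 0 (to 0.01) latched shut, negative pressed in (stop -0.034), positive open: the free edge swings towards the robot and to the left; 1.57 is square, stop 1.75. Pressed in 3 to 5 mm at the free edge (5 to 9 N) and let go, a spring pushes it to about 0.4. Beyond, it moves freely (under 2 N) and stays put. Pulling cannot unlatch it; pushed home it relatches.
- left_leaf: Left-hand door leaf: oak panel 176 wide, 16 thick, 28 to 245 above the worktop. Origin on the hinge line at worktop height; in its own frame (the cupboard's when shut) it spans y = 0 (hinge) to -176 (free edge), x = 0 (outer face) to 16 (inner face). Inner face smooth but for the catch's cam: within 30 of the free edge, 100 to 125 above the worktop, standing out 30.
- left_door_press (a point): Point on the outer face of the left-hand door, 20 from its free edge and 205 above the worktop: a good place to press (towards the cupboard's +x). Moves with the door.
- right_door (a joint): Angle of the right-hand door, of the same make, mirrored: 0 (to 0.01) latched shut; it must stay shut.
- green_tin: Sage-green round tin with wooden lid, 87 across, 93 high, 110 with its knob, 0.2 to 0.4 kg, loose. Origin: centre of its underside. This or the food tin stands before the left-hand door, its centre 125 to 150 from the door, and blocks the swing (the door at 0.45 rad still clears it); the other stands well to the right. Pushed below 50 above the worktop it slides without tipping.
- food_tin: Blue and white printed food can, round, 101 across, 118 high, 0.65 to 1 kg, loose. Origin: centre of its underside. May change places with the green tin. Pushed below 60 above the worktop it slides without tipping.
- pepper_mill: Turned wooden pepper mill, 58 across, 170 high, standing on the right of the cupboard's top. Bystander. Origin: centre of its underside.
- salt_shaker: Clear salt shaker with a grey cap, 44 across, 90 high, on the cupboard's top beside the mill. Bystander. Origin: centre of its underside.
- honey_jar: Honey jar, 64 across, 109 high, on the worktop between the cupboard and the toaster. Bystander. Origin: centre of its underside.
- mug: Turquoise mug, upside down, 83 x 110 x 92 high, on the worktop before the toaster. Bystander. Origin: centre of its underside.
Not all that is in view belongs to the job. Of the things like the food_tin, leave any that is pink or yellow; of the rest the larger one is meant.

How it is judged (in metres and radians):
On the way, in this order (a step that is already met when the one before it is completed fails the run):
1. the left-hand door is pressed in past flush (value of joint left_door below -0.012 rad).
2. the spring has popped the door ajar (value of joint left_door above 0.2 rad), for 0.2 s.
At the end, for the whole second after the job is handed in: the left-hand door stands open by at least 1.35 rad (77 degrees) and is at rest, the right-hand door is shut, both tins stand upright and still on the worktop, one of them within 15 mm of its start, and the mill, shaker, jar and mug are within 20 mm of theirs (value of joint left_door above 1.35 rad and velocity of joint left_door between -0.05 and 0.05 rad/s and value of joint right_door below 0.02 rad and height (world z) of green_tin between -0.005 and 0.005 m and height (world z) of food_tin between -0.005 and 0.005 m and angle between each of green_tin, food_tin's own z axis and vertical below 0.08 rad and linear speed of each of green_tin, food_tin below 0.01 m/s and distance of any of green_tin, food_tin from where it was at the start of the episode below 0.015 m and distance of each of pepper_mill, salt_shaker, honey_jar, mug from where it was at the start of the episode below 0.02 m); the robot touches nothing.
It fails at once if a tin is lifted (by more than 12 mm) or tipped (by more than 17 degrees) (height (world z) of any of green_tin, food_tin above 0.012 m or angle between any of green_tin, food_tin's own z axis and vertical above 0.3 rad).
It fails at once if the door touches a tin (contact force between left_leaf and green_tin above 0.3 N or contact force between left_leaf and food_tin above 0.3 N).
It fails at once if both tins are moved (by more than 20 mm) (distance of each of green_tin, food_tin from where it was at the start of the episode above 0.02 m).
It fails at once if the right-hand door is let open (value of joint right_door above 0.05 rad).
It fails at once if a bystander is moved (by more than 20 mm) (distance of any of pepper_mill, salt_shaker, honey_jar, mug from where it was at the start of the episode above 0.02 m).
It also fails if it takes over 51 s, if anything falls off the work surface, if the arm or the gripper's body presses on something with over 40 N, if the wrist force passes 120 N, or if a joint passes its speed limit or range.

## Working session

There is one attempt and no reset: what is moved stays moved. The work goes in short steps, Python scripts to look and compute and a tool call to move; the robot and the scene stay as the last step left them, time stands still between calls to the robot, and variables do not carry over. Pictures are saved under pics/ and viewed, at most 10 in all, crops included, and the job is handed in when it is done.

Besides the shell and the picture viewer there is one more tool, called as name(argument=value, ...), one argument or row to a line, values as JSON. servo_tool: Moves the arm, as the interface text tells. Its arguments: {"type":"object","properties":{"steps":{"type":"array","items":{"type":"array"}},"squeeze":{"type":"number"}},"required":["steps"]}

```bash
mkdir -p pics; ls
cat > h.py <<'E'
import numpy as np, cv2
from workcell import state, cams, ticket, look_for, outline_of, env
def grab(n): return cams.grab_frame(n)
def pts(f,mask=None):
    z=f["z_map"]; h,w=z.shape
    fl=h/2/np.tan(np.radians(f["fovy"])/2)
    v,u=np.nonzero((z>0)&(mask if mask is not None else True))
    d=z[v,u]
    c=np.c_[(u-f["cx"])/fl*d,-(v-f["cy"])/fl*d,-d]
    return c@np.array(f["rotation"]).T+np.array(f["eye"]),u,v
E
python3 - <<'E'
from h import *
for n in("side","top"):
    f=grab(n); print(n,{k:(v if not hasattr(v,'shape') or v.size<20 else v.shape) for k,v in f.items()})
    im=f["color"][:,:,::-1].copy()
    for t in("cupboard","left_leaf","left_door_press","left_door_hinge","green_tin","food_tin","honey_jar","mug","pepper_mill","salt_shaker"):
        try: r=outline_of(f,t)
        except Exception as e: print(t,e); continue
        for q in r[:3]:
            p,u,v=pts(f,q["pixels"])
            if len(p): print(t,round(q["confidence"],2),np.round(q["at"]),len(p),np.percentile(p,[3,50,97],axis=0).round().tolist())
    cv2.imwrite(f"pics/{n}0.png",im)
print(state())
E
```

```text
pics
side {'color': (400, 640, 3), 'z_map': (400, 640), 'fovy': 42.074800775340265, 'cx': 309.7477051593946, 'cy': 191.66024442939113, 'eye': array([ 628.00382911, 1294.43702028, 1222.16580488]), 'rotation': array([ 48.69439016,  -0.25983239, 179.76448345]), 'shot': 1}Traceback (most recent call last):
  File "<stdin>", line 9, in <module>
  File "h.py", line 10, in pts
    return c@np.array(f["rotation"]).T+np.array(f["eye"]),u,v
           ~~~~~~~~~~~~~~~~~~~~~~~~~~~^~~~~~~~~~~~~~~~~~~
ValueError: operands could not be broadcast together with shapes (7496,) (3,)
```

```bash
sed -i 's/c@np.array(f\["rotation"\]).T/c@R.from_euler("xyz",f["rotation"],degrees=True).as_matrix().T/; 1a from scipy.spatial.transform import Rotation as R' h.py
python3 - <<'E'
from h import *
for n in("side","top"):
    f=grab(n); print(n,{k:(v if not hasattr(v,'shape') or v.size<20 else v.shape) for k,v in f.items()})
    for t in("cupboard","left_leaf","green_tin","food_tin","honey_jar","mug","pepper_mill","salt_shaker"):
        r=outline_of(f,t)
        for q in r[:3]:
            p,u,v=pts(f,q["pixels"])
            if len(p): print(t,round(q["confidence"],2),np.round(q["at"]),len(p),np.percentile(p,[3,50,97],axis=0).round().tolist())
    cv2.imwrite(f"pics/{n}0.png",f["color"][:,:,::-1])
print(state())
E
```

```text
side {'color': (400, 640, 3), 'z_map': (400, 640), 'fovy': 42.074800775340265, 'cx': 309.7477051593946, 'cy': 191.66024442939113, 'eye': array([ 628.00382911, 1294.43702028, 1222.16580488]), 'rotation': array([ 48.69439016,  -0.25983239, 179.76448345]), 'shot': 2}
cupboard 0.59 [282. 217.] 7590 [[605.0, -10.0, 40.0], [693.0, 275.0, 242.0], [794.0, 315.0, 248.0]]
left_leaf 0.71 [317. 222.] 737 [[594.0, 116.0, 9.0], [609.0, 274.0, 212.0], [630.0, 293.0, 247.0]]
green_tin 0.67 [325. 159.] 720 [[508.0, -255.0, 1.0], [550.0, -183.0, 70.0], [588.0, -167.0, 97.0]]
green_tin 0.29 [312. 220.] 649 [[597.0, 134.0, 44.0], [610.0, 275.0, 216.0], [630.0, 293.0, 247.0]]
food_tin 0.97 [364. 249.] 1554 [[414.0, 188.0, 2.0], [462.0, 261.0, 100.0], [505.0, 282.0, 119.0]]
food_tin 0.86 [303. 298.] 1063 [[596.0, 372.0, 5.0], [632.0, 425.0, 85.0], [665.0, 442.0, 93.0]]
food_tin 0.78 [387. 346.] 2098 [[375.0, 520.0, 7.0], [422.0, 586.0, 112.0], [464.0, 612.0, 119.0]]
mug 0.81 [293. 136.] 239 [[630.0, -357.0, 9.0], [661.0, -314.0, 88.0], [695.0, -294.0, 96.0]]
pepper_mill 0.89 [258. 137.] 691 [[741.0, 17.0,
[... 496 characters left out ...]
107536 ]), 'shot': 3}
{'time_s': 1.0, 'qpos': array([-6.48025078e+01,  1.83123188e+01,  8.96399700e+01,  1.39330462e-03,
        7.20443992e+01, -1.14420921e+00]), 'qvel': array([-0.0304714 ,  0.08444511,  0.08290511,  0.01795528, -0.01840259,
       -0.0136561 ]), 'effort': array([ 2.04594857e-03, -4.12346721e+01, -2.32234043e+01,  7.28933886e-02,
        3.73858272e-02,  3.72893524e-06]), 'ee_pos': array([ 255.16583575, -515.2877614 ,  235.96513879]), 'ee_rot': array([ 1.79996662e+02, -1.25906837e-03,  2.63412719e+01]), 'force': array([-0.02777477, -0.33828844, -0.09104532]), 'torque': array([ 0.00373802, -0.02006751, -0.05669566]), 'gripper_force': 0.0, 'gripper_width': 91.33499869125146}
```

View pics/side0.png

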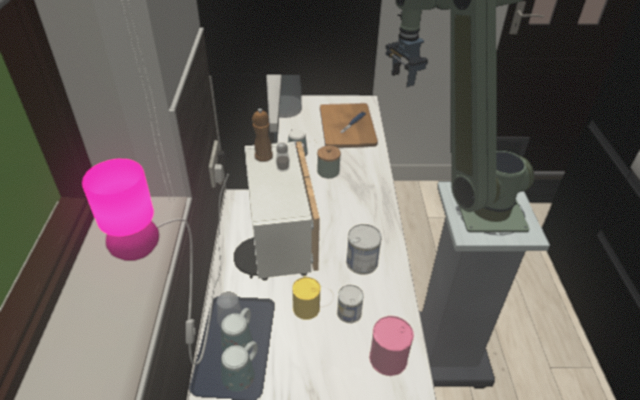

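View pics/top0.png

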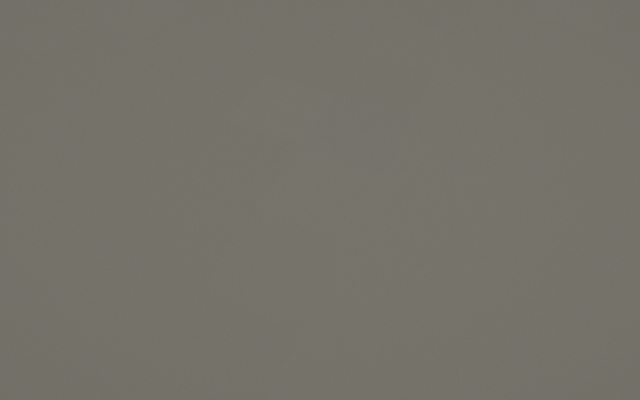

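The side view shows the cupboard at (282,217) with oak doors facing the robot, the big grey-blue can (364,249) before the left door, the smaller can (350,303), yellow (306,297), pink (391,345), and the green tin (328,160) to the right. The top camera shows nothing usable, so I'll use the side camera only.

Run:
```python
from h import *
f=grab("side"); p,u,v=pts(f)
m=(abs(p[:,2]-245)<5)&(p[:,0]>560)&(p[:,0]<830)&(p[:,1]>-150)&(p[:,1]<340)
q=p[m][:,:2].astype(np.float32); print(len(q),q.min(0),q.max(0))
fr=[];
for y in range(-60,290,10):
    s=q[(q[:,1]>=y)&(q[:,1]<y+10)]
    if len(s)>5: fr.append((np.median(s[:,1]),np.percentile(s[:,0],1)))
fr=np.array(fr); print(fr.round().tolist())
k,b=np.polyfit(fr[:,0],fr[:,1],1); print("front slope",np.degrees(np.arctan(k)),"resid",np.abs(fr[:,1]-np.polyval((k,b),fr[:,0])).max())
lf=[]
for x in range(610,800,10):
    s=q[(q[:,0]>=x)&(q[:,0]<x+10)]
    if len(s)>5: lf.append((np.median(s[:,0]),s[:,1].max()))
lf=np.array(lf); print(lf.round().tolist()); print(np.degrees(np.arctan(np.polyfit(lf[:,0],lf[:,1],1)[0])))
print(cv2.minAreaRect(q))
def cyl(box,zt,name):
    m=(p[:,0]>box[0])&(p[:,0]<box[1])&(p[:,1]>box[2])&(p[:,1]<box[3])&(abs(p[:,2]-zt)<5)
    s=p[m][:,:2].astype(np.float32); print(name,len(s),cv2.minEnclosingCircle(s) if len(s) else None, s.mean(0))
cyl((390,530,170,320),118,"food");cyl((490,610,-290,-150),93,"green")
# everything in worktop area above table, near the front
m=(p[:,2]>15)&(p[:,2]<130)&(p[:,0]>330)&(p[:,0]<580)&(p[:,1]>-150)&(p[:,1]<520)
print(np.unique((p[m][:,:2]//50*50).astype(int),axis=0,return_counts=True))
t=p[(abs(p[:,2])<4)&(p[:,1]>0)&(p[:,1]<450)]; print("table x range",np.percentile(t[:,0],[0.5,99.5]))
```

```text
4158 [ 594.37415 -146.66954] [829.80225 317.57733]
[[-54.0, 649.0], [-46.0, 646.0], [-35.0, 646.0], [-24.0, 643.0], [-15.0, 641.0], [-5.0, 641.0], [6.0, 639.0], [15.0, 636.0], [25.0, 635.0], [36.0, 635.0], [45.0, 633.0], [55.0, 630.0], [65.0, 630.0], [75.0, 627.0], [85.0, 627.0], [95.0, 627.0], [106.0, 622.0], [115.0, 622.0], [125.0, 624.0], [135.0, 618.0], [145.0, 616.0], [155.0, 616.0], [165.0, 615.0], [175.0, 613.0], [185.0, 614.0], [195.0, 610.0], [205.0, 610.0], [215.0, 607.0], [225.0, 605.0], [235.0, 605.0], [245.0, 604.0], [255.0, 601.0], [265.0, 600.0], [275.0, 597.0], [285.0, 597.0]]
front slope -8.520798920049556 resid 3.248324406007555
[[615.0, 295.0], [627.0, 297.0], [635.0, 299.0], [645.0, 299.0], [655.0, 302.0], [665.0, 303.0], [675.0, 305.0], [684.0, 305.0], [695.0, 308.0], [705.0, 310.0], [715.0, 312.0], [726.0, 311.0], [735.0, 314.0], [745.0, 316.0], [755.0, 315.0], [765.0, 318.0], [775.0, 316.0], [785.0, 252.0], [795.0, 181.0]]
-9.930106627720136
((715.7152709960938, 81.87138366699219), (180.8948516845703, 455.10015869140625), 8.63548755645752)
food 490 ((458.6892395019531, 232.6930389404297), 53.4619255065918) [458.15726 233.37003]
green 225 ((550.9597778320312, -209.9026336669922), 46.31068420410156) [ 549.06836 -205.86853]
(array([[350, 500],
       [400, 150],
       [400, 200],
       [400, 250],
       [400, 500],
       [450, 150],
       [450, 200],
       [450, 250],
       [450, 350],
       [450, 400],
       [450, 450],
       [500, 200],
       [500, 250],
       [500, 350],
       [500, 400],
       [500, 450]]), array([ 14,  36, 169, 297,  47,  69, 202, 521,  23, 197,  29,  70,  39,
        59, 350, 128]))
table x range [-140.01019823  919.24848791]
```

```bash
python3 -c "
import cv2;i=cv2.imread('pics/side0.png')[120:380,220:450];cv2.imwrite('pics/c0.png',cv2.resize(i,None,fx=2.3,fy=2.3,interpolation=2))"
```

```text
(no output)
```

View pics/c0.png

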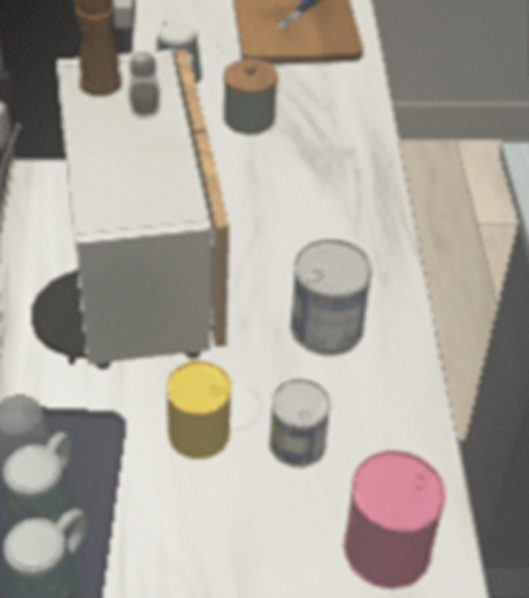

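The crop confirms it: the large grey can is in the door's way. From the depth fit, the cupboard's yaw is about 8.6° and its origin (713,128). The hinge is at (597,292) and the can at (458.5,233). I'll push the can about 160 mm in −y with the tool tilted so the tips touch it low.

```bash
cat >> h.py <<'E'
O=np.array([712.8,128.5]); YAW=np.radians(8.6); RC=np.array([[np.cos(YAW),-np.sin(YAW)],[np.sin(YAW),np.cos(YAW)]])
def w(lx,ly): return O+RC@np.array([lx,ly])
def plan(wps,start=None,cyl=False):
    "wps: list of (pos, Rotation, nrows); prints tool-frame rows"
    s=state(); p0=np.array(s["ee_pos"]); r0=R.from_euler("xyz",s["ee_rot"],degrees=True)
    if start: p0,r0=np.array(start[0],float),start[1]
    rows=[]
    def tc(p): return np.array([np.hypot(p[0],p[1]),np.arctan2(p[1],p[0]),p[2]])
    a0,b0=p0,r0
    for p,r,n in wps:
        p=np.array(p,float); rv=(b0.inv()*r).as_rotvec()
        for i in range(1,n+1):
            t=i/n
            if cyl: c=tc(a0)+(tc(p)-tc(a0))*t; q=np.array([c[0]*np.cos(c[1]),c[0]*np.sin(c[1]),c[2]])
            else: q=a0+(p-a0)*t
            ri=b0*R.from_rotvec(rv*t)
            sh=np.round(r0.inv().apply(q-p0),1); tu=np.round((r0.inv()*ri).as_rotvec(),3)
            rows.append((sh.tolist(),tu.tolist())); p0=p0+r0.apply(sh); r0=r0*R.from_rotvec(tu)
        a0,b0=p,r
    for i in range(0,len(rows),10):
        print(rows[i:i+10], max(np.linalg.norm(x[0]) for x in rows[i:i+10]))
    print("end",p0.round(1),r0.as_euler("xyz",degrees=True).round(1))
down=lambda yaw: R.from_euler("xyz",[180,0,yaw],degrees=True)
E
python3 - <<'E'
from h import *
T=R.from_euler("x",-15,degrees=True)*down(90)
print(T.as_euler("xyz",degrees=True), T.as_matrix()[:,2])
az=np.radians(-15)
plan([((500*np.cos(az),500*np.sin(az),250),down(60),12),((458,330,250),down(90),12)],cyl=True)
plan([((458,321,150),T,5),((458,321,61),T,5)],start=((458,330,250),down(90)))
E
```

```text
[180.  15.  90.] [ 1.11022302e-16 -2.58819045e-01 -9.65925826e-01]
[([40.2, -7.7, -1.2], [0.0, 0.0, -0.049]), ([39.6, -8.5, -1.1], [0.0, 0.0, -0.049]), ([39.0, -9.3, -1.2], [0.0, 0.0, -0.049]), ([38.3, -10.2, -1.2], [0.0, 0.0, -0.049]), ([37.6, -10.9, -1.1], [0.0, 0.0, -0.049]), ([37.0, -11.7, -1.2], [0.0, 0.0, -0.049]), ([36.2, -12.4, -1.2], [0.0, 0.0, -0.049]), ([35.6, -13.1, -1.2], [0.0, 0.0, -0.049]), ([34.8, -13.8, -1.1], [0.0, 0.0, -0.049]), ([34.1, -14.4, -1.2], [0.0, 0.0, -0.049])] 40.94838214142288
[([33.3, -15.1, -1.2], [0.0, 0.0, -0.048]), ([32.6, -15.7, -1.1], [0.0, 0.0, -0.049]), ([37.0, -5.8, -0.0], [0.0, 0.0, -0.044]), ([37.2, -7.1, -0.1], [0.0, 0.0, -0.044]), ([37.4, -8.2, 0.0], [0.0, 0.0, -0.043]), ([37.5, -9.6, 0.0], [0.0, 0.0, -0.044]), ([37.5, -10.9, 0.0], [0.0, 0.0, -0.044]), ([37.6, -12.1, 0.0], [0.0, 0.0, -0.043]), ([37.5, -13.5, 0.0], [0.0, 0.0, -0.044]), ([37.4, -14.8, 0.0], [0.0, 0.0, -0.043])] 40.22188459035703
[([37.3, -16.1, 0.0], [0.0, 0.0, -0.044]), ([37.2, -17.5, 0.0], [0.0, 0.0, -0.044]), ([36.9, -18.8, 0.0], [0.0, 0.0, -0.043]), ([36.7, -20.1, 0.0], [0.0, 0.0, -0.044])] 41.84375700149307
end [458. 330. 250.] [180.   0.  90.]
[([-1.8, -0.0, 20.0], [-0.0, -0.052, -0.0]), ([-0.8, -0.0, 20.1], [-0.0, -0.053, -0.0]), ([0.3, -0.0, 20.0], [-0.0, -0.052, -0.0]), ([1.4, -0.0, 20.1], [-0.0, -0.052, 0.0]), ([2.4, -0.0, 19.9], [-0.0, -0.053, 0.0]), ([4.6, -0.0, 17.2], [-0.0, 0.0, 0.0]), ([4.6, -0.0, 17.2], [-0.0, 0.0, 0.0]), ([4.6, -0.0, 17.2], [-0.0, 0.0, 0.0]), ([4.6, -0.0, 17.2], [-0.0, 0.0, 0.0]), ([4.6, -0.0, 17.2], [-0.0, 0.0, 0.0])] 20.148697228356976
end [458. 321.  61.] [180.  15.  90.]
```

servo_tool(
  steps=[
    [115, [40, -8, -1], [0, 0, -0.049]],
    [115, [40, -8, -1], [0, 0, -0.049]],
    [115, [39, -9, -1], [0, 0, -0.049]],
    [115, [38, -10, -1], [0, 0, -0.049]],
    [115, [38, -11, -1], [0, 0, -0.049]],
    [115, [37, -12, -1], [0, 0, -0.049]],
    [115, [36, -12, -1], [0, 0, -0.049]],
    [115, [36, -13, -1], [0, 0, -0.049]],
    [115, [35, -14, -1], [0, 0, -0.049]],
    [115, [34, -14, -1], [0, 0, -0.049]],
  ],
)

```text
time_s: 2.05
ee_pos: [473.1, -200.0, 246.0]
ee_rot: [180.0, -0.0, 54.5]
force: [0.3, -0.4, 0.1]
gripper_width: 50.1
gripper_force: 0.0
```

servo_tool(
  steps=[
    [115, [33, -15, -1], [0, 0, -0.049]],
    [115, [33, -16, -1], [0, 0, -0.049]],
    [115, [37, -6, 0], [0, 0, -0.044]],
    [115, [37, -7, 0], [0, 0, -0.044]],
    [115, [37, -8, 0], [0, 0, -0.044]],
    [115, [37, -10, 0], [0, 0, -0.044]],
    [115, [37, -11, 0], [0, 0, -0.044]],
    [115, [38, -12, 0], [0, 0, -0.044]],
    [115, [37, -14, 0], [0, 0, -0.044]],
    [115, [37, -15, 0], [0, 0, -0.044]],
  ],
)

```text
time_s: 3.05
ee_pos: [512.5, 175.3, 247.9]
ee_rot: [180.0, -0.0, 80.3]
force: [-0.2, -0.5, -0.7]
gripper_width: 50.4
gripper_force: 0.0
```

Run:
```python
from h import *
s=state();print(s["time_s"],s["ee_pos"],s["ee_rot"],s["gripper_width"],s["qpos"])
T=R.from_euler("x",-15,degrees=True)*down(90)
plan([((458,328,245),down(90),5),((458,321,150),T,5),((458,321,61),T,7),((458,321,61),T,3),((458,290,61),T,3),((458,138,61),T,15)])
```

```text
3.05 [512.53856662 175.26358155 247.92893302] [ 1.79973599e+02 -5.02037782e-03  8.03024274e+01] 50.42306133103202 [ 1.76661676e+01  1.48614486e+01  9.28273556e+01 -8.05832009e-03
  7.22854416e+01  2.73661915e+01]
[([28.3, -15.9, 0.6], [0.0, -0.0, -0.034]), ([28.8, -14.9, 0.6], [0.0, -0.0, -0.034]), ([29.3, -14.0, 0.5], [0.0, -0.0, -0.034]), ([29.7, -12.9, 0.6], [0.0, -0.0, -0.033]), ([30.2, -12.0, 0.6], [0.0, -0.0, -0.034]), ([-1.4, 0.0, 19.0], [0.0, -0.052, -0.0]), ([-0.5, 0.0, 19.1], [0.0, -0.053, -0.0]), ([0.6, 0.0, 19.0], [0.0, -0.052, -0.0]), ([1.6, 0.0, 19.0], [0.0, -0.052, -0.0]), ([2.6, 0.0, 18.9], [0.0, -0.053, -0.0])] 32.5023076103836
[([3.3, -0.0, 12.2], [0.0, 0.0, -0.0]), ([3.3, -0.0, 12.3], [0.0, 0.0, -0.0]), ([3.3, -0.0, 12.3], [0.0, 0.0, -0.0]), ([3.3, -0.0, 12.3], [0.0, 0.0, -0.0]), ([3.3, -0.0, 12.3], [0.0, 0.0, -0.0]), ([3.3, -0.0, 12.2], [0.0, 0.0, -0.0]), ([3.3, -0.0, 12.3], [0.0, 0.0, -0.0]), ([-0.0, -0.0, 0.0], [0.0, 0.0, -0.0]), ([-0.0, -0.0, 0.0], [0.0, 0.0, -0.0]), ([-0.0, -0.0, 0.0], [0.0, 0.0, -0.0])] 12.734991166074675
[([-10.0, -0.0, 2.7], [0.0, 0.0, -0.0]), ([-10.0, -0.0, 2.7], [0.0, 0.0, -0.0]), ([-10.0, -0.0, 2.6], [0.0, 0.0, -0.0]), ([-9.8, -0.0, 2.7], [0.0, 0.0, -0.0]), ([-9.8, -0.0, 2.6], [0.0, 0.0, -0.0]), ([-9.8, -0.0, 2.6], [0.0, 0.0, -0.0]), ([-9.7, -0.0, 2.6], [0.0, 0.0, -0.0]), ([-9.8, -0.0, 2.7], [0.0, 0.0, -0.0]), ([-9.8, -0.0, 2.6], [0.0, 0.0, -0.0]), ([-9.8, -0.0, 2.6], [0.0, 0.0, -0.0])] 10.358088626768938
[([-9.8, -0.0, 2.6], [0.0, 0.0, -0.0]), ([-9.8, -0.0, 2.7], [0.0, 0.0, -0.0]), ([-9.8, -0.0, 2.6], [0.0, 0.0, -0.0]), ([-9.8, -0.0, 2.6], [0.0, 0.0, -0.0]), ([-9.7, 0.0, 2.6], [0.0, 0.0, -0.0]), ([-9.8, 0.0, 2.7], [0.0, 0.0, -0.0]), ([-9.8, 0.0, 2.6], [0.0, 0.0, -0.0]), ([-9.8, 0.0, 2.6], [0.0, 0.0, -0.0])] 10.165136496870076
end [458. 138.  61.] [180.  15.  90.]
```

servo_tool(
  steps=[
    [115, [28, -16, 0.5], [0, 0, -0.034]],
    [115, [29, -15, 0.5], [0, 0, -0.034]],
    [115, [29, -14, 0.5], [0, 0, -0.034]],
    [115, [30, -13, 0.5], [0, 0, -0.034]],
    [115, [30, -12, 0.5], [0, 0, -0.034]],
    [115, [-1.4, 0, 19], [0, -0.052, 0]],
    [115, [-0.5, 0, 19], [0, -0.053, 0]],
    [115, [0.6, 0, 19], [0, -0.052, 0]],
    [115, [1.6, 0, 19], [0, -0.052, 0]],
    [115, [2.6, 0, 19], [0, -0.053, 0]],
  ],
)

```text
time_s: 4.05
ee_pos: [457.9, 319.2, 149.8]
ee_rot: [180.0, 15.1, 89.9]
force: [0.8, 0.6, 1.2]
gripper_width: 50.1
gripper_force: 0.0
```

servo_tool(
  steps=[
    [115, [3.3, 0, 12.3], [0, 0, 0]],
    [115, [3.3, 0, 12.3], [0, 0, 0]],
    [115, [3.3, 0, 12.3], [0, 0, 0]],
    [115, [3.3, 0, 12.3], [0, 0, 0]],
    [115, [3.3, 0, 12.3], [0, 0, 0]],
    [115, [3.3, 0, 12.3], [0, 0, 0]],
    [115, [3.3, 0, 12.3], [0, 0, 0]],
    [115, [0, 0, 0], [0, 0, 0]],
    [115, [0, 0, 0], [0, 0, 0]],
    [115, [0, 0, 0], [0, 0, 0]],
  ],
)

```text
time_s: 5.05
ee_pos: [458.2, 319.4, 61.7]
ee_rot: [179.9, 15.0, 89.9]
force: [0.4, 0.2, 0.4]
gripper_width: 49.9
gripper_force: 0.0
```

Run:
```python
from h import *
f=grab("side"); cv2.imwrite("pics/c1.png",cv2.resize(f["color"][120:380,220:500,::-1],None,fx=2.3,fy=2.3,interpolation=2))
```

```text
(no output)
```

View pics/c1.png

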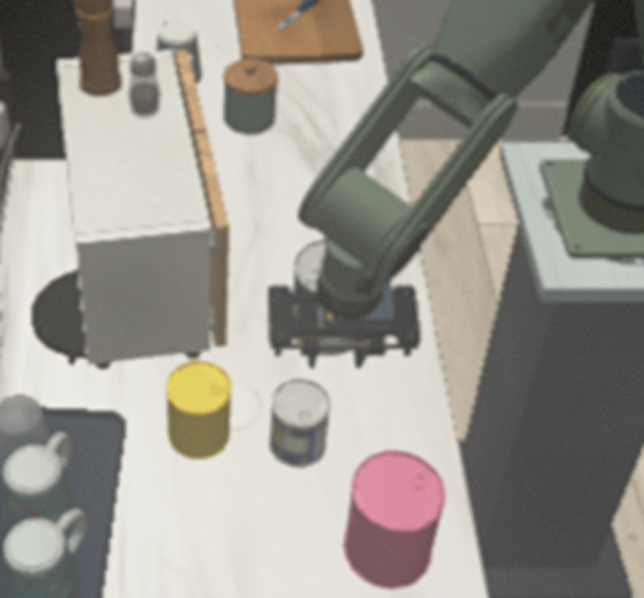

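The fingers stand astride the can at about (345,355) in the crop, on its near side, and nothing has been touched. Now the push.

servo_tool(
  steps=[
    [115, [-9.8, 0, 2.6], [0, 0, 0]],
    [115, [-9.8, 0, 2.6], [0, 0, 0]],
    [115, [-9.8, 0, 2.6], [0, 0, 0]],
    [115, [-9.8, 0, 2.6], [0, 0, 0]],
    [115, [-9.8, 0, 2.6], [0, 0, 0]],
    [115, [-9.8, 0, 2.6], [0, 0, 0]],
    [115, [-9.8, 0, 2.6], [0, 0, 0]],
    [115, [-9.8, 0, 2.6], [0, 0, 0]],
    [115, [-9.8, 0, 2.6], [0, 0, 0]],
    [115, [-9.8, 0, 2.6], [0, 0, 0]],
  ],
)

```text
time_s: 6.1
ee_pos: [458.0, 217.4, 61.7]
ee_rot: [179.9, 14.9, 89.9]
force: [-0.5, 4.7, 0.6]
gripper_width: 50.3
gripper_force: 2.3
```

servo_tool(
  steps=[
    [115, [-9.8, 0, 2.6], [0, 0, 0]],
    [115, [-9.8, 0, 2.6], [0, 0, 0]],
    [115, [-9.8, 0, 2.6], [0, 0, 0]],
    [115, [-9.8, 0, 2.6], [0, 0, 0]],
    [115, [-9.8, 0, 2.6], [0, 0, 0]],
    [115, [-9.8, 0, 2.6], [0, 0, 0]],
    [115, [-9.8, 0, 2.6], [0, 0, 0]],
    [115, [-5, 0, 1.3], [0, 0, 0]],
    [115, [0, 0, 0], [0, 0, 0]],
    [115, [5, 0, -1.3], [0, 0, 0]],
  ],
)

```text
time_s: 7.1
ee_pos: [457.1, 145.4, 61.7]
ee_rot: [-179.9, 15.2, 89.9]
force: [0.3, -0.0, -0.5]
gripper_width: 50.2
gripper_force: 0.0
```

Run:
```python
from h import *
f=grab("side"); cv2.imwrite("pics/c2.png",cv2.resize(f["color"][120:380,220:500,::-1],None,fx=2.3,fy=2.3,interpolation=2))
p,u,v=pts(f)
for q in outline_of(f,"food_tin"):
    a=p[np.isin(v*640+u,np.flatnonzero(q["pixels"]))]
    if len(a): print(q["confidence"],q["at"],np.percentile(a,[3,50,97],axis=0).round().tolist())
```

```text
0.87 [356.4, 227.4] [[434.0, 42.0, 3.0], [468.0, 121.0, 38.0], [503.0, 129.0, 118.0]]
0.79 [303.8, 298.3] [[596.0, 371.0, 3.0], [629.0, 425.0, 85.0], [666.0, 443.0, 93.0]]
0.58 [387.6, 344.8] [[375.0, 521.0, 9.0], [421.0, 587.0, 112.0], [463.0, 611.0, 119.0]]
```

View pics/c2.png

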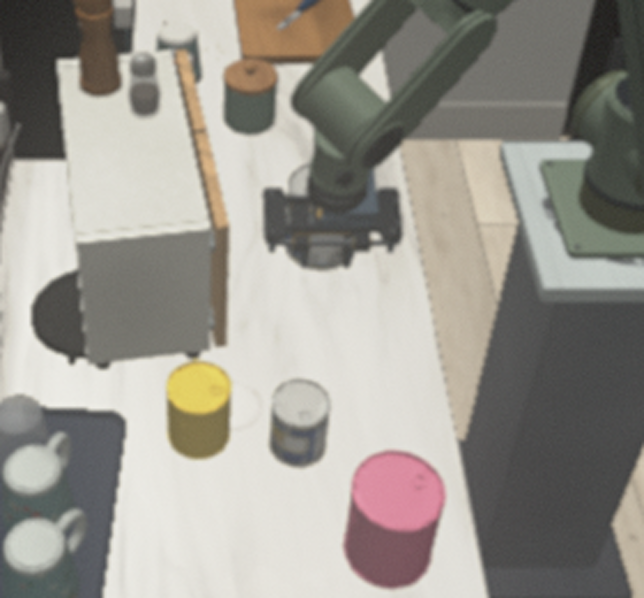

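Run:
```python
from h import *
A=down(8.6); B=down(60); a=w(-136,27); print(a)
plan([((457,172,70),R.from_euler("x",-15,degrees=True)*down(90),2),((470,170,250),down(90),6),((520,150,285),down(52),6),((*a,285),A,6),((*a,212),A,6)])
```

```text
[574.2916779  134.85961558]
[([11.1, -0.3, -7.3], [-0.0, 0.001, -0.0]), ([11.1, -0.3, -7.3], [-0.001, 0.0, -0.0]), ([-8.1, 2.2, -28.8], [0.0, 0.044, -0.0]), ([-6.8, 2.2, -29.3], [0.0, 0.044, -0.0]), ([-5.5, 2.1, -29.5], [0.0, 0.043, -0.0]), ([-4.3, 2.2, -29.7], [0.0, 0.044, -0.0]), ([-2.9, 2.2, -29.8], [0.0, 0.044, -0.0]), ([-1.7, 2.2, -30.0], [0.0, 0.043, 0.0]), ([-3.3, 8.3, -5.8], [0.0, 0.0, 0.111]), ([-2.4, 8.7, -5.8], [0.0, 0.0, 0.11])] 30.159078235251158
[([-1.4, 8.8, -5.9], [0.0, 0.0, 0.111]), ([-0.5, 9.0, -5.8], [0.0, 0.0, 0.11]), ([0.6, 9.0, -5.8], [0.0, 0.0, 0.111]), ([1.5, 8.8, -5.8], [0.0, 0.0, 0.11]), ([3.6, 8.7, -0.0], [0.0, -0.0, 0.126]), ([4.6, 8.2, -0.0], [0.0, -0.0, 0.127]), ([5.7, 7.5, -0.0], [0.0, -0.0, 0.126]), ([6.5, 6.7, -0.0], [0.0, -0.0, 0.126]), ([7.3, 5.9, -0.0], [0.0, -0.0, 0.126]), ([8.1, 4.9, -0.0], [0.0, -0.0, 0.127])] 10.723805294763608
[([-0.1, -0.0, 12.2], [0.0, -0.0, -0.0]), ([0.0, -0.0, 12.1], [0.0, -0.0, -0.0]), ([0.0, -0.0, 12.2], [0.0, -0.0, -0.0]), ([0.0, -0.0, 12.2], [0.0, -0.0, -0.0]), ([0.0, -0.0, 12.1], [0.0, -0.0, -0.0]), ([0.0, -0.0, 12.2], [0.0, -0.0, -0.0])] 12.200409829181968
end [574.3 134.8 212. ] [180.   -0.    8.6]
```

servo_tool(
  steps=[
    [115, [11, 0, -7.3], [0, 0, 0]],
    [115, [11, 0, -7.3], [0, 0, 0]],
    [115, [-8, 2, -29], [0, 0.044, 0]],
    [115, [-7, 2, -29], [0, 0.044, 0]],
    [115, [-5.5, 2, -29.5], [0, 0.044, 0]],
    [115, [-4, 2, -30], [0, 0.044, 0]],
    [115, [-3, 2, -30], [0, 0.044, 0]],
    [115, [-2, 2, -30], [0, 0.044, 0]],
    [255, [-3, 8.5, -6], [0, 0, 0.111]],
    [255, [-2.4, 9, -6], [0, 0, 0.111]],
  ],
)

```text
time_s: 8.2
ee_pos: [487.3, 163.9, 264.5]
ee_rot: [179.9, -0.2, 77.0]
force: [0.3, 0.1, 0.2]
gripper_width: 37.0
gripper_force: 0.0
```

servo_tool(
  steps=[
    [255, [-1.4, 9, -6], [0, 0, 0.111]],
    [255, [-0.5, 9, -6], [0, 0, 0.111]],
    [255, [0.6, 9, -6], [0, 0, 0.111]],
    [255, [1.5, 9, -6], [0, 0, 0.111]],
    [255, [3.6, 8.7, 0], [0, 0, 0.126]],
    [255, [4.6, 8.2, 0], [0, 0, 0.126]],
    [255, [5.7, 7.5, 0], [0, 0, 0.126]],
    [255, [6.5, 6.7, 0], [0, 0, 0.126]],
    [255, [7.3, 5.9, 0], [0, 0, 0.126]],
    [255, [8, 5, 0], [0, 0, 0.126]],
  ],
)

```text
time_s: 9.2
ee_pos: [575.0, 135.2, 286.8]
ee_rot: [-179.9, -0.0, 8.3]
force: [0.9, -0.7, -1.0]
gripper_width: 0.5
gripper_force: 0.0
```

Run:
```python
from h import *
s=state();print(s["ee_pos"],s["ee_rot"],s["gripper_width"],s["force"])
A=down(8.6)
plan([((*w(-136,27),285),A,1),((*w(-136,27),212),A,5),((*w(-114,27),212),A,4)])
f=grab("side"); p,u,v=pts(f)
m=(abs(p[:,2]-118)<5)&(p[:,0]>390)&(p[:,0]<530)&(p[:,1]>0)&(p[:,1]<140)
print(m.sum(),cv2.minEnclosingCircle(p[m][:,:2].astype(np.float32)))
```

```text
[574.97378855 135.15568518 286.82995515] [-1.79882036e+02 -1.38673924e-02  8.25751608e+00] 0.49392578678898896 [ 0.92863585 -0.74670545 -0.96776921]
[([-0.7, 0.2, 1.8], [-0.002, -0.0, -0.006]), ([-0.0, -0.0, 14.6], [-0.0, -0.0, 0.0]), ([-0.0, 0.0, 14.6], [-0.0, -0.0, 0.0]), ([-0.0, 0.0, 14.6], [-0.0, -0.0, 0.0]), ([-0.0, 0.0, 14.6], [-0.0, -0.0, 0.0]), ([-0.0, 0.0, 14.6], [-0.0, -0.0, 0.0]), ([5.5, 0.0, 0.0], [-0.0, -0.0, 0.0]), ([5.5, 0.0, 0.0], [-0.0, -0.0, 0.0]), ([5.5, 0.0, 0.0], [-0.0, -0.0, 0.0]), ([5.5, 0.0, 0.0], [-0.0, -0.0, 0.0])] 14.6
end [596.1 138.2 212. ] [-180.    -0.     8.6]
393 ((456.336181640625, 78.88046264648438), 53.91213607788086)
```

servo_tool(
  steps=[
    [255, [-1, 0, 2], [0, 0, -0.006]],
    [255, [0, 0, 14.6], [0, 0, 0]],
    [255, [0, 0, 14.6], [0, 0, 0]],
    [255, [0, 0, 14.6], [0, 0, 0]],
    [255, [0, 0, 14.6], [0, 0, 0]],
    [255, [0, 0, 14.6], [0, 0, 0]],
    [255, [5.5, 0, 0], [0, 0, 0]],
    [255, [5.5, 0, 0], [0, 0, 0]],
    [255, [5.5, 0, 0], [0, 0, 0]],
    [255, [0, 0, 0], [0, 0, 0]],
  ],
)

```text
time_s: 10.25
ee_pos: [591.3, 136.9, 212.3]
ee_rot: [-179.9, -0.1, 8.8]
force: [-0.2, -0.3, -0.2]
gripper_width: 0.2
gripper_force: 0.0
```

servo_tool(
  steps=[
    [255, [2, 0, 0], [0, 0, 0]],
    [255, [2, 0, 0], [0, 0, 0]],
    [255, [2, 0, 0], [0, 0, 0]],
    [255, [2, 0, 0], [0, 0, 0]],
    [255, [1, 0, 0], [0, 0, 0]],
    [255, [1, 0, 0], [0, 0, 0]],
    [255, [1, 0, 0], [0, 0, 0]],
    [255, [1, 0, 0], [0, 0, 0]],
    [255, [0, 0, 0], [0, 0, 0]],
    [255, [0, 0, 0], [0, 0, 0]],
  ],
)

```text
time_s: 11.25
ee_pos: [600.8, 138.1, 211.5]
ee_rot: [-179.9, 0.1, 8.8]
force: [-5.1, -2.7, 3.9]
gripper_width: 0.4
gripper_force: 2.6
```

servo_tool(
  steps=[
    [255, [1, 0, 0], [0, 0, 0]],
    [255, [1, 0, 0], [0, 0, 0]],
    [255, [1, 0, 0], [0, 0, 0]],
    [255, [0, 0, 0], [0, 0, 0]],
    [255, [0, 0, 0], [0, 0, 0]],
    [255, [0, 0, 0], [0, 0, 0]],
    [255, [0, 0, 0], [0, 0, 0]],
    [255, [0, 0, 0], [0, 0, 0]],
    [255, [0, 0, 0], [0, 0, 0]],
    [255, [0, 0, 0], [0, 0, 0]],
  ],
)

```text
time_s: 12.25
ee_pos: [602.9, 138.5, 211.5]
ee_rot: [-179.9, 0.2, 8.8]
force: [-7.7, -1.5, 3.1]
gripper_width: 0.3
gripper_force: 3.8
```

servo_tool(
  steps=[
    [255, [1, 0, 0], [0, 0, 0]],
    [255, [0, 0, 0], [0, 0, 0]],
    [255, [0, 0, 0], [0, 0, 0]],
    [255, [-15, 0, 0], [0, 0, 0]],
    [255, [-25, 0, 0], [0, 0, 0]],
    [255, [-25, 0, 0], [0, 0, 0]],
    [255, [-25, 0, 0], [0, 0, 0]],
    [255, [-15, 0, 0], [0, 0, 0]],
    [255, [0, 0, 0], [0, 0, 0]],
    [255, [0, 0, 0], [0, 0, 0]],
  ],
)

```text
time_s: 13.25
ee_pos: [503.2, 123.1, 211.8]
ee_rot: [-179.9, -0.2, 8.8]
force: [0.0, -0.4, 1.1]
gripper_width: 0.3
gripper_force: 0.0
```

Run:
```python
from h import *
s=state();print(s["ee_pos"],s["ee_rot"],s["force"])
f=grab("side"); cv2.imwrite("pics/c3.png",cv2.resize(f["color"][120:380,220:500,::-1],None,fx=2.3,fy=2.3,interpolation=2))
p,u,v=pts(f)
for q in outline_of(f,"left_leaf")[:2]:
    a=p[np.isin(v*640+u,np.flatnonzero(q["pixels"]))]; t=a[abs(a[:,2]-245)<4]
    print(q["confidence"],q["at"],len(t),t[:: max(1,len(t)//15)].round().tolist())
```

```text
[503.15429196 123.09160173 211.77575903] [-1.79883363e+02 -1.59004618e-01  8.81364886e+00] [ 0.02937358 -0.440674    1.14147814]
0.74 [323.2, 222.3] 230 [[562.0, 114.0, 243.0], [557.0, 132.0, 246.0], [563.0, 144.0, 245.0], [566.0, 159.0, 246.0], [578.0, 172.0, 246.0], [573.0, 177.0, 243.0], [584.0, 191.0, 244.0], [570.0, 199.0, 243.0], [585.0, 210.0, 242.0], [576.0, 218.0, 241.0], [583.0, 236.0, 247.0], [596.0, 245.0, 244.0], [588.0, 255.0, 245.0], [589.0, 264.0, 243.0], [600.0, 276.0, 243.0], [597.0, 287.0, 246.0]]
```

View pics/c3.png

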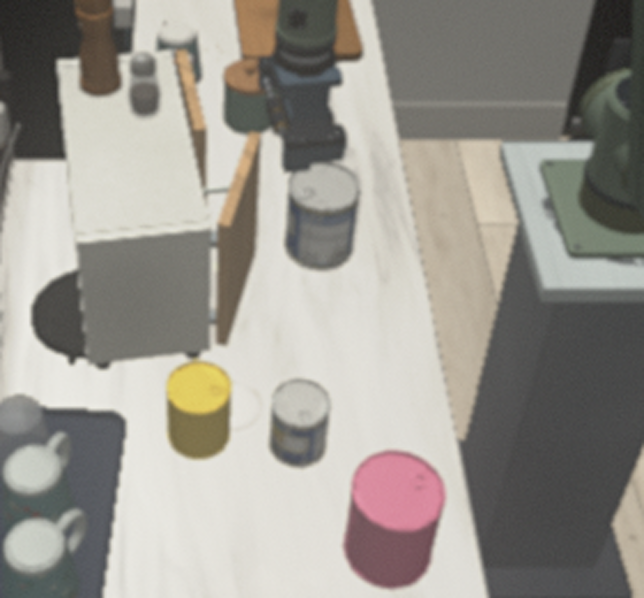

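The door has popped ajar (free edge at about (250,140) in the crop, near 0.4 rad) and the can stands clear. Next I put the fingers behind the door.

Run:
```python
from h import *
A=down(8.6)
def P(th,D,r=145,z=212): 
    l=np.array([-90,179])+r*np.array([-np.sin(th),-np.cos(th)])+D*np.array([np.cos(th),-np.sin(th)]); return (*w(*l),z)
D=lambda th:16+16*abs(np.cos(th))+13.5*abs(np.sin(th))
i=P(.4,46); print(i)
wps=[((503,123,290),A,4),((*i[:2],290),A,6),(i,A,10)]
wps+=[(P(t,D(t)),A,2) for t in np.linspace(.4,1.62,14)]
e=P(1.62,D(1.62)); print(e); wps+=[((e[0]+10,e[1]-45,212),A,4),((e[0]+10,e[1]-45,330),A,8)]
plan(wps)
```

```text
(np.float64(605.7564279785793), np.float64(140.1571837498677), 212)
(np.float64(455.8314662562519), np.float64(247.307636530891), 212)
[([-0.1, -0.0, -19.6], [-0.0, -0.0, 0.001]), ([-0.0, -0.1, -19.7], [-0.001, -0.001, 0.001]), ([-0.1, 0.0, -19.6], [-0.0, -0.0, 0.001]), ([-0.1, 0.0, -19.6], [-0.001, -0.001, 0.001]), ([17.3, -0.3, -0.0], [0.0, 0.0, -0.0]), ([17.4, -0.2, -0.0], [0.0, 0.0, -0.0]), ([17.4, -0.3, -0.0], [0.0, 0.0, -0.0]), ([17.3, -0.3, -0.0], [0.0, 0.0, -0.0]), ([17.4, -0.2, -0.0], [0.0, 0.0, -0.0]), ([17.4, -0.3, -0.0], [0.0, 0.0, -0.0])] 19.700253805471643
[([-0.0, -0.0, 7.8], [0.0, 0.0, -0.0]), ([-0.0, -0.0, 7.8], [0.0, 0.0, -0.0]), ([-0.0, -0.0, 7.8], [0.0, 0.0, -0.0]), ([-0.0, -0.0, 7.8], [0.0, 0.0, -0.0]), ([-0.0, -0.0, 7.8], [0.0, 0.0, -0.0]), ([-0.0, -0.0, 7.8], [0.0, 0.0, -0.0]), ([-0.0, -0.0, 7.8], [0.0, 0.0, -0.0]), ([-0.0, -0.0, 7.8], [0.0, 0.0, -0.0]), ([-0.0, -0.0, 7.8], [0.0, 0.0, -0.0]), ([-0.0, -0.0, 7.8], [0.0, 0.0, -0.0])] 7.8
[([-4.6, -2.0, -0.0], [0.0, 0.0, -0.0]), ([-4.7, -1.9, -0.0], [0.0, 0.0, -0.0]), ([-6.6, -1.3, -0.0], [0.0, 0.0, -0.0]), ([-6.6,
[... 896 characters left out ...]
, 0.0, -0.0]), ([-2.1, -7.3, -0.0], [0.0, 0.0, -0.0]), ([-1.4, -6.8, -0.0], [0.0, 0.0, -0.0]), ([-1.4, -6.7, -0.0], [0.0, 0.0, -0.0]), ([0.8, 11.5, -0.0], [0.0, 0.0, -0.0]), ([0.8, 11.5, -0.0], [0.0, 0.0, -0.0])] 11.527792503337315
[([0.8, 11.5, -0.0], [0.0, 0.0, -0.0]), ([0.8, 11.4, -0.0], [0.0, 0.0, -0.0]), ([-0.0, 0.1, -14.8], [0.0, 0.0, -0.0]), ([-0.0, -0.0, -14.7], [0.0, 0.0, -0.0]), ([-0.0, -0.0, -14.8], [0.0, 0.0, -0.0]), ([-0.0, -0.0, -14.7], [0.0, 0.0, -0.0]), ([-0.0, -0.0, -14.8], [0.0, 0.0, -0.0]), ([-0.0, -0.0, -14.7], [0.0, 0.0, -0.0]), ([-0.0, -0.0, -14.8], [0.0, 0.0, -0.0]), ([-0.0, -0.0, -14.7], [0.0, 0.0, -0.0])] 14.800337833982034
end [465.9 202.3 330. ] [180.    0.    8.6]
```

servo_tool(
  steps=[
    [255, [0, 0, -19.6], [0, 0, 0]],
    [255, [0, 0, -19.6], [0, 0, 0]],
    [255, [0, 0, -19.6], [0, 0, 0]],
    [255, [0, 0, -19.6], [0, 0, 0]],
    [255, [17.4, -0.3, 0], [0, 0, 0]],
    [255, [17.4, -0.3, 0], [0, 0, 0]],
    [255, [17.4, -0.3, 0], [0, 0, 0]],
    [255, [17.4, -0.3, 0], [0, 0, 0]],
    [255, [17.4, -0.3, 0], [0, 0, 0]],
    [255, [17.4, -0.3, 0], [0, 0, 0]],
  ],
)

```text
time_s: 14.35
ee_pos: [606.8, 140.8, 289.3]
ee_rot: [-179.9, -0.0, 8.8]
force: [-0.7, -0.1, 0.3]
gripper_width: 0.6
gripper_force: 0.0
```

servo_tool(
  steps=[
    [255, [0, 0, 0], [0, 0, 0]],
    [255, [0, 0, 8], [0, 0, 0]],
    [255, [0, 0, 8], [0, 0, 0]],
    [255, [0, 0, 8], [0, 0, 0]],
    [255, [0, 0, 8], [0, 0, 0]],
    [255, [0, 0, 8], [0, 0, 0]],
    [255, [0, 0, 8], [0, 0, 0]],
    [255, [0, 0, 8], [0, 0, 0]],
    [255, [0, 0, 8], [0, 0, 0]],
    [255, [0, 0, 8], [0, 0, 0]],
  ],
)

```text
time_s: 15.35
ee_pos: [605.0, 140.6, 217.1]
ee_rot: [-179.9, -0.0, 8.8]
force: [-0.0, 0.4, -0.1]
gripper_width: 0.3
gripper_force: 0.0
```

No contact on the way down, so I sweep the door open.

servo_tool(
  steps=[
    [255, [-4.6, -2, 0], [0, 0, 0]],
    [255, [-4.6, -2, 0], [0, 0, 0]],
    [255, [-6.6, -1.3, 0], [0, 0, 0]],
    [255, [-6.6, -1.3, 0], [0, 0, 0]],
    [255, [-6.6, -2, 0], [0, 0, 0]],
    [255, [-6.6, -2, 0], [0, 0, 0]],
    [255, [-6.5, -2.6, 0], [0, 0, 0]],
    [255, [-6.4, -2.6, 0], [0, 0, 0]],
    [255, [-6.3, -3.2, 0], [0, 0, 0]],
    [255, [-6.2, -3.3, 0], [0, 0, 0]],
  ],
)

```text
time_s: 16.35
ee_pos: [540.7, 153.5, 217.9]
ee_rot: [-179.9, -0.0, 8.8]
force: [0.2, 0.5, 0.8]
gripper_width: 0.5
gripper_force: 0.4
```

servo_tool(
  steps=[
    [255, [-6, -3.9, 0], [0, 0, 0]],
    [255, [-6, -3.9, 0], [0, 0, 0]],
    [255, [-5.6, -4.5, 0], [0, 0, 0]],
    [255, [-5.6, -4.5, 0], [0, 0, 0]],
    [255, [-5.2, -5.1, 0], [0, 0, 0]],
    [255, [-5.2, -5.2, 0], [0, 0, 0]],
    [255, [-4.7, -5.6, 0], [0, 0, 0]],
    [255, [-4.7, -5.7, 0], [0, 0, 0]],
    [255, [-4.2, -6.2, 0], [0, 0, 0]],
    [255, [-4.1, -6.2, 0], [0, 0, 0]],
  ],
)

```text
time_s: 17.35
ee_pos: [482.4, 196.1, 217.9]
ee_rot: [-179.9, -0.0, 8.8]
force: [0.4, -0.4, -0.1]
gripper_width: 0.4
gripper_force: 0.4
```

servo_tool(
  steps=[
    [255, [-3.6, -6.6, 0], [0, 0, 0]],
    [255, [-3.5, -6.6, 0], [0, 0, 0]],
    [255, [-2.9, -7, 0], [0, 0, 0]],
    [255, [-2.8, -7, 0], [0, 0, 0]],
    [255, [-2.2, -7, 0], [0, 0, 0]],
    [255, [-2.1, -6, 0], [0, 0, 0]],
    [255, [-1.4, -5, 0], [0, 0, 0]],
    [255, [-1.4, -4, 0], [0, 0, 0]],
    [255, [0, -2, 0], [0, 0, 0]],
    [255, [0, 0, 0], [0, 0, 0]],
  ],
)

```text
time_s: 18.35
ee_pos: [455.1, 243.5, 217.9]
ee_rot: [-179.9, -0.0, 8.8]
force: [-1.0, 0.3, 0.1]
gripper_width: 0.1
gripper_force: 0.0
```

Run:
```python
from h import *
s=state();print(s["ee_pos"],s["ee_rot"],s["force"])
f=grab("side"); cv2.imwrite("pics/c4.png",cv2.resize(f["color"][120:380,220:500,::-1],None,fx=2.3,fy=2.3,interpolation=2))
```

```text
[455.14400647 243.45572306 217.93806721] [-1.79884000e+02 -9.13264416e-04  8.82532446e+00] [-0.97085143  0.32572498  0.11261111]
```

View pics/c4.png

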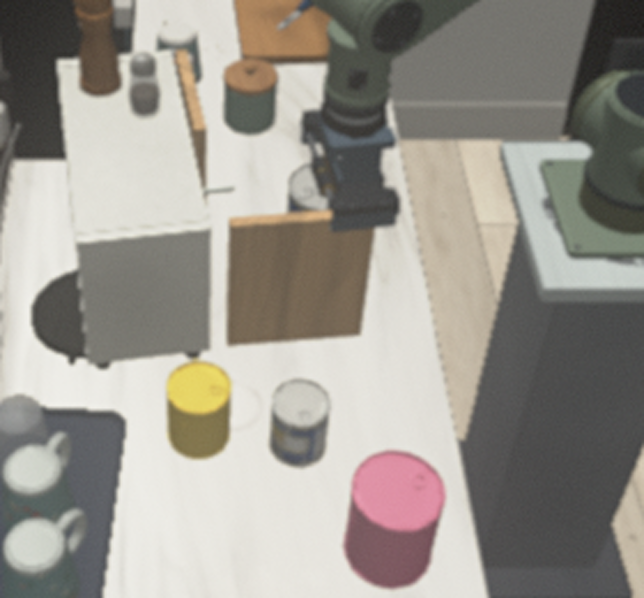

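The door (crop 230–370, 215–340) stands about square and is clear of the can. I retreat away from it and then up.

servo_tool(
  steps=[
    [255, [0, 10, 0], [0, 0, 0]],
    [255, [0, 12, 0], [0, 0, 0]],
    [255, [0, 12, 0], [0, 0, 0]],
    [255, [0, 11, 0], [0, 0, 0]],
    [255, [0, 0, -20], [0, 0, 0]],
    [255, [0, 0, -20], [0, 0, 0]],
    [255, [0, 0, -20], [0, 0, 0]],
    [255, [0, 0, -20], [0, 0, 0]],
    [255, [0, 0, -20], [0, 0, 0]],
    [255, [0, 0, -15], [0, 0, 0]],
  ],
)

```text
time_s: 19.4
ee_pos: [462.5, 197.6, 334.4]
ee_rot: [-179.9, -0.1, 8.8]
force: [0.3, 0.3, 0.9]
gripper_width: 0.5
gripper_force: 0.0
```

servo_tool(
  steps=[
    [255, [0, 0, 0], [0, 0, 0]],
    [255, [0, 0, 0], [0, 0, 0]],
    [255, [0, 0, 0], [0, 0, 0]],
    [255, [0, 0, 0], [0, 0, 0]],
    [255, [0, 0, 0], [0, 0, 0]],
    [255, [0, 0, 0], [0, 0, 0]],
    [255, [0, 0, 0], [0, 0, 0]],
    [255, [0, 0, 0], [0, 0, 0]],
    [255, [0, 0, 0], [0, 0, 0]],
    [255, [0, 0, 0], [0, 0, 0]],
  ],
)

```text
time_s: 20.4
ee_pos: [462.2, 198.5, 333.0]
ee_rot: [-179.9, -0.0, 8.8]
force: [0.2, 0.6, -1.0]
gripper_width: 0.4
gripper_force: 0.0
```

Run:
```python
from h import *
f=grab("side"); cv2.imwrite("pics/c5.png",cv2.resize(f["color"][120:380,220:500,::-1],None,fx=2.3,fy=2.3,interpolation=2))
p,u,v=pts(f)
m=(abs(p[:,2]-245)<4)&(p[:,0]>410)&(p[:,0]<590)&(p[:,1]>220)&(p[:,1]<340)
q=p[m]; print(m.sum(),q.min(0).round(),q.max(0).round()); k=np.polyfit(q[:,0],q[:,1],1)[0]
print("door angle ~",np.radians(90)-np.arctan(k)+YAW if 0 else np.pi/2+YAW-np.arctan(k))
m=(abs(p[:,2]-118)<5)&(p[:,0]>390)&(p[:,0]<530)&(p[:,1]>0)&(p[:,1]<140)
print(m.sum(),cv2.minEnclosingCircle(p[m][:,:2].astype(np.float32)))
```

```text
291 [421. 256. 241.] [589. 292. 249.]
door angle ~ 1.6177269303905542
389 ((458.4535827636719, 76.9531478881836), 53.65813446044922)
```

View pics/c5.png

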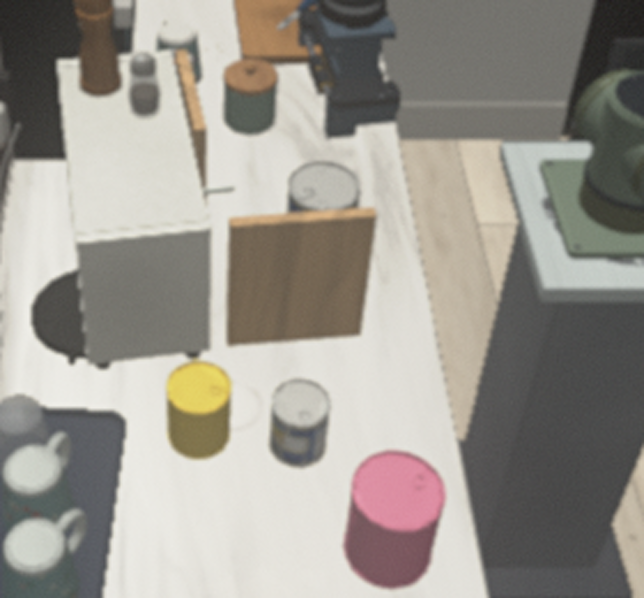

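The door stands at about 1.6 rad, the can is upright and clear, the right door is shut, and the arm is free of everything.

```bash
python3 -c "
from h import *
print(ticket.job_done())"
```

```text
the job is handed in; nothing more can be done
None
```

The left-hand door stands open at about 1.6 rad, with the food can slid roughly 155 mm aside and upright. The right-hand door and everything else stayed put as far as the last picture shows, and the job is handed in (no verdict came back).

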